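Raise the roller support one rung and bolt it

TASK

The roller support screwed to the bench hangs by its gravity pawl on the lowest of its three rungs. Press its lever paddle down to lift the carriage until the pawl has passed and snapped back above the middle rung, but not the top one, then ease the paddle up slowly so that the carriage settles gently on the middle rung without dropping. Then push the keeper bolt fully home over the carriage, let go, and leave the other things on the bench where they are.

Things in the scene. Friction and masses are not known exactly. Their poses are not given: they have to be found in the camera images.
- stand: Roller support screwed to the bench: grey base plate 125 x 220 x 12 mm (x -97 to +28, y -80 to +140), two aluminium posts at y = +-42 mm, top at z = 214 mm. Origin on the bench midway between the posts; its x points away from the robot at yaw 0, z up. The dark carriage runs up and down on the posts' -x side; the lever is on the +y side, the bolt on the -y side.
- mid_rung (a point): Centre of the middle of three steel rungs, 10 mm round bars along the stand's y between the posts, at stand (0, 0, 120.5) mm; the others are 34 mm below and above.
- roller (a point): Centre of the black rubber roller (30 mm thick, 71 mm long along y) that the carriage carries; it rises with the carriage. At stand (-74, 0, 92) mm with the carriage on the lowest rung.
- carriage (a joint): Height of the carriage (about 0.4 to 0.7 kg) in m: 0 seated on the lowest rung (start), 0.034 on the middle one, 0.068 on the top one. Rising, its pawl snaps back above the middle rung at about 0.047 and above the top rung at about 0.081; then it cannot come down past that rung. Let it down from 0.052 to 0.072. Only lever and pawl hold it: it drops if the lever is let go suddenly.
- pawl (a joint): Gravity pawl on the carriage, a steel finger 22 mm long with a weighted tail; rad: 0 level (its finger can sit on a rung), growing to about 1.1 as a rung passing on the way up pushes its tip down; falls back to 0 by itself once clear. From carriage 0.055 up the top rung begins to tip it again, which does no harm below 0.08.
- lever (a joint): Lever angle in rad: 0 at rest, paddle high; 1.03 at the lower stop. The paddle's centre stands 100 mm from the axis, 0.515 - value above the horizontal. The short end, 90 mm from the axis, lifts the carriage by about 0.09 x (sin 0.515 - sin(0.515 - value)) m: value 0.70 lifts it 0.061. A light spring returns it upward; pressing takes about 4 to 12 N at the paddle.
- lever_axis (a point): Fixed point on the lever's axis, which runs along the stand's x, at stand (-50, 90, 72.3) mm.
- paddle_top (a point): Centre of the top of the black rubber pad, 42 mm (x) by 46 mm, at the lever's end, 7 mm above the lever's centre line; at rest at stand (-50, 174, 128) mm, sloping 0.515 rad upward away from the posts; it swings down to about z = 30 mm. Press it from above.
- bolt (a joint): Travel of the keeper bolt towards the stand's +y in m: 0 fully out, 0.055 fully home; it starts at 0 to 0.012 and stays where it is left (2 N of friction). Home, it lies just above the carriage seated on the middle rung. Beyond about 0.017 it stops the carriage from rising; a carriage on the top rung bars its way.
- knob_face (a point): Centre of the outer (-y) face of the bolt's black round knob, 32 mm across and 12 mm thick, at stand (-18, -152, 154) mm when fully out; moves with the bolt. Push it along the stand's +y.
- tape_measure: Yellow and black tape measure, 35 x 90 x 66 mm, origin under its centre. Leave alone.
- box_nails: Small orange-brown carton, 45 x 70 x 36 mm, origin under its centre. Leave alone.
- wax_tin: Round yellow tin, 66 mm across, 26 mm high, origin under its centre. Leave alone.
- cap_jar: Round orange tub with a screw cap, 54 mm across, 50 mm high, origin under its centre. Leave alone.

How it is judged:
By the outcome, as a careful person would: the job done as asked, in the order asked, and still so for the second after the job is handed in, with the robot touching nothing.
It also fails if it takes over 54 s, if anything falls off the work surface, if the arm or the gripper's body presses on something with over 40 N, if the wrist force passes 120 N, or if a joint passes its speed limit or range.

ROBOT

A 6-joint arm with a two-finger parallel gripper is mounted at the origin on a cart in front of the work surface, level with it; the furniture and walls round the work are solid. World frame = base frame: x ahead of the robot, y to its left, z up, the work surface at z = 0. Lengths are in m, angles in rad, forces in N, time in s.
With the tool pointing down it reaches from about 0.325 to 0.775 m from the base axis. Payload 5.5 kg.
Tool frame: the origin (TCP) lies midway between the tips of the shut fingers; the grasp point (between the pads) lies 19 mm behind it; z points along the fingers, y is the direction in which the jaws open and shut (so a half turn about z gives the same grasp; the last joint's range is limited). The gripper opens to 85 mm and grips with 20 to 120 N. Pads are 22 mm wide; open, the fingers measure 114 mm over their backs; the gripper's body (76 mm by 85 mm) begins 54 mm behind the grasp point. The pads swing forward as they close: fully open they stand 13 mm farther back than shut.
Start: joints at [1.192, 0.091, 1.231, -0, 1.82, -0.057], TCP at [0.19, 0.569, 0.231] pointing down, gripper open.
Joint ranges: [-2.87, 2.87], [-0.86, 2.18], [0.17, 2.46], [-1.51, 4.65], [0.06, 2.69], [-2.65, 2.65]. Speed limits (rad/s): [2.57, 2.57, 3.01, 3.14, 3.14, 3.14].

INTERFACE

Orientations are given as a unit quaternion [x, y, z, w].
In Python, from plant import ctrl, optics, job gives the robot as it stands.
- The arm moves only by the tool send_rows, never from a script. Its argument "motion" is a list of rows, each an object of numbers: "tx", "ty", "tz": the shift along the world's x, y, z as a fraction of full scale; "yaw": the turn about the world's z as a fraction of full scale. In form: [{"tx": .., "ty": .., "tz": .., "yaw": ..}, ...]. A call has 1 to 8 rows; each row is the pose to reach, as a shift and turn from the pose measured when the call began; what a row does not reach only later rows make up. Full scale, the value 1, is 0.12 m for a shift and pi/4 rad for a turn. A row lasts 1/10 s, in which the tool goes at most 50 mm and 8.59 degrees, less where a joint would pass 70% of its speed; a pose out of reach is approached as far as the arm can. A call with a number of a shift or a turn outside -1 to 1 is refused whole. A call with a gripper value outside its range is refused whole. "hand" is the opening, from 0 (shut) to 1 (fully open), set as the call begins (left out, the last holds). The fingers move at their own pace and stop on an object; the grip force is fixed at half the most. Time passes only in rows, so rows that repeat a pose let the fingers close. It gives the time, the measured TCP pose, the force and the opening at its end, in the units of the state.
- ctrl.get_obs(): the state, without advancing time (a new reading comes with each control period).
- optics.grab_frame(name): name is "scene" or "side" or "wrist"; returns a dict with "img" (480x640x3 uint8, red, green, blue), "depth" (480x640 float32, m along the optical axis (not along the pixel's ray), 0 where there is no reading), "mtx" (3x3 intrinsics, pixels), "origin" and "rotation" of the camera in the world. Camera axes: x right, y up, looking along -z (the intrinsics and any distortion apply to the point x, -y, -z); pixel columns grow to the right and rows downward; lengths in m; the calibration is good to about 2 mm. The wrist camera is an equidistant fisheye: a pixel r from the principal point sees the ray r / f radians off the axis. A picture is of the moment at which its call begins.
- job.close_job(): hands the job in, once; it reports no verdict.
The state is a dict: "clock": time; "joint_pos": joint angles; "dq": joint speeds; "joint_efforts": joint torques, N m; "position": TCP position; "tcp_rot": TCP orientation; "wrist_force": force on the tool from outside, world axes, zero at the start; "moment": the same for the moment, N m; "grip_width": finger opening in m.
Only numpy, scipy, OpenCV 4.12 (cv2) and the standard library are available. Lean on these libraries where they do the work, as an engineer would, in place of code of your own. Each camera call takes 0.05 s, during which the arm holds its last target. There are 200 camera calls.

## Working session

There is one attempt and no reset: what is moved stays moved. The work goes in short steps, Python scripts to look and compute and a tool call to move; the robot and the scene stay as the last step left them, time stands still between calls to the robot, and variables do not carry over. Pictures are saved under pics/ and viewed, about 8 in all and at most 12, crops included, and the job is handed in when it is done.

Besides the shell and the picture viewer there is one more tool, called after "Emit:" as name([rows], argument=value, ...), one row to a line, values as JSON. send_rows: Moves the arm, as the interface text tells. Its arguments: {"type":"object","properties":{"motion":{"type":"array","items":{"type":"object","properties":{"tx":{"type":"number"},"ty":{"type":"number"},"tz":{"type":"number"},"yaw":{"type":"number"}}}},"hand":{"type":"number"}},"required":["motion"]}

```bash
mkdir -p pics; cat > h.py <<'E'
import numpy as np, cv2
from plant import ctrl, optics, job
def grab(n):
    f=optics.grab_frame(n); np.savez('/tmp/'+n+'.npz',**f); return f
def pts(f):
    d=f['depth'];K=f['mtx'];v,u=np.mgrid[:480,:640]
    c=np.stack([(u-K[0,2])/K[0,0]*d,-(v-K[1,2])/K[1,1]*d,-d],-1)
    return c@np.array(f['rotation']).T+np.array(f['origin'])
E
python3 - <<'E'
from h import *
for n in ('scene','side'):
    f=grab(n); cv2.imwrite(f'pics/{n}0.png',f['img'][:,:,::-1]); print(n,f['origin'],f['mtx'],f['rotation'],[k for k in f])
print(ctrl.get_obs())
E
```

```text
scene [-0.26210011 -0.13581791  1.26355372] [[503.73870593   0.         315.37377774]
 [  0.         503.73870593 237.04911721]
 [  0.           0.           1.        ]] [ 0.24487047 -0.16241418 -0.53405826  0.79274325] ['img', 'depth', 'mtx', 'origin', 'rotation']
side [-0.06555661  1.25814984  0.59260147] [[488.3622638    0.         318.69419612]
 [  0.         488.3622638  237.60614057]
 [  0.           0.           1.        ]] [-0.1204122   0.55051814  0.80247801 -0.1961115 ] ['img', 'depth', 'mtx', 'origin', 'rotation']
{'clock': 0.1, 'joint_pos': array([ 1.19231151e+00,  9.18255801e-02,  1.23178596e+00, -1.20282767e-05,
        1.81978477e+00, -5.66985144e-02]), 'dq': array([-0.00092015, -0.00035723, -0.00437299,  0.00093132, -0.00122516,
        0.00099118]), 'joint_efforts': array([ 1.50793199e-03, -4.60217500e+01, -4.19220293e+01, -7.47122999e-05,
        1.06088823e-02, -5.93593313e-05]), 'position': array([0.18966887, 0.56896842, 0.23022721]), 'tcp_rot': array([ 1.60201277e-01,  9.87083957e-01, -8.81818943e-04, -1.88992323e-04]), 'wrist_force': array([ 0.42049267,  0.15885508, -0.85430682]), 'moment': array([ 0.03734924, -0.02559738, -0.00328666]), 'grip_width': 0.08519013574210604}
```

View pics/scene0.png

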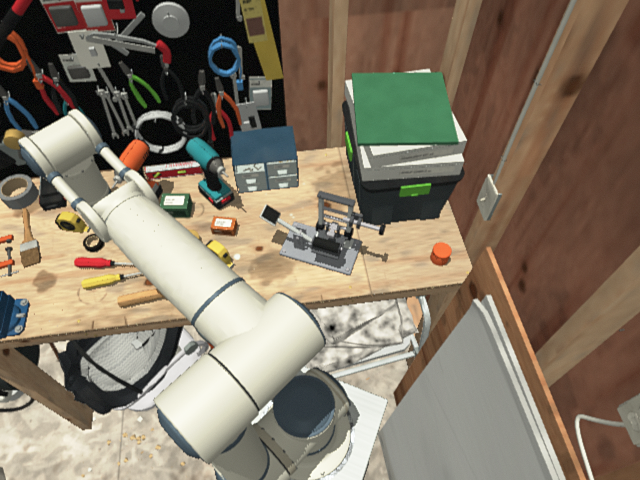

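View pics/side0.png

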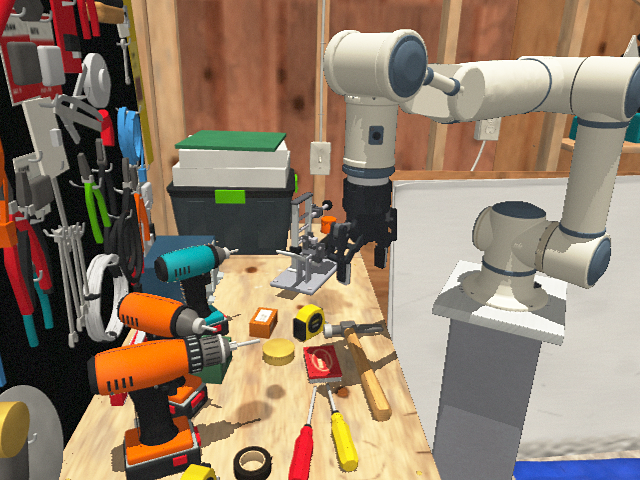

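Scene: the stand is at about (320,240), with the paddle at (270,213) and the knob at about (381,230). The orange tub is at (441,253), and the nails carton and tape are to the left. Next I'll measure them.

```bash
sed -i "s/np.array(f\['rotation'\]).T/Rotation.from_quat(f['rotation']).as_matrix().T/; 1a from scipy.spatial.transform import Rotation" h.py
python3 - <<'E'
from h import *
f=dict(np.load('/tmp/scene.npz')); P=pts(f)
for n,(u,v) in dict(paddle=(270,213),knob=(381,230),base=(300,255),tub=(441,250),nails=(224,224),tape=(218,250),bench=(400,280)).items(): print(n,P[v,u].round(3))
c=f['img'][180:290,240:460,::-1]; cv2.imwrite('pics/crop.png',cv2.resize(c,None,fx=3.5,fy=3.5,interpolation=cv2.INTER_CUBIC))
# base plate top: z 8..16 mm
m=(abs(P[...,2]-.012)<.006); m[:, :240]=0; m[:,400:]=0; m[:200]=0; m[290:]=0
hsv=cv2.cvtColor(f['img'],cv2.COLOR_RGB2HSV); m&=hsv[...,1]<50
n,l,s,_=cv2.connectedComponentsWithStats(m.astype('uint8')); k=1+s[1:,4].argmax()
Q=P[l==k]; print(len(Q),s[k],np.median(Q[:,2])); r=cv2.minAreaRect((Q[:,:2]*1000).astype('float32')); print(r,cv2.boxPoints(r))
E
```

```text
paddle [0.476 0.307 0.132]
knob [ 0.514 -0.004  0.165]
base [0.45  0.208 0.006]
tub [ 0.593 -0.171  0.049]
nails [0.453 0.458 0.03 ]
tape [0.349 0.417 0.059]
bench [ 0.486 -0.088 -0.004]
1255 [ 279  231   83   44 1255] 0.010603495465264512
((496.0772705078125, 161.8302459716797), (127.71711730957031, 219.74388122558594), 3.5398502349853516) [[425.55676 267.54974]
 [439.12433  48.22513]
 [566.5978   56.11075]
 [553.0302  275.43536]]
```

View pics/crop.png

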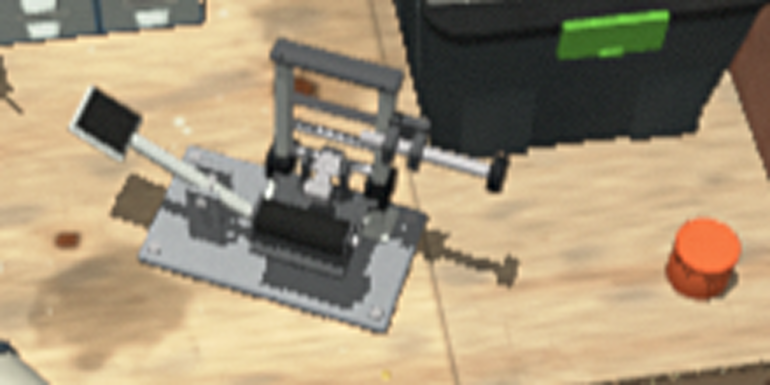

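Plate rectangle measures 128 x 220 mm, which matches. That puts the stand at about (0.532, 0.134) with yaw 3.5°, and paddle_top and the knob agree with the spot readings. I'll start towards the paddle.

Emit:
send_rows([
  {"tx": 0.33, "ty": -0.33, "tz": 0, "yaw": 0.16},
  {"tx": 0.66, "ty": -0.66, "tz": 0, "yaw": 0.32},
  {"tx": 1, "ty": -1, "tz": 0, "yaw": 0.49},
  {"tx": 1, "ty": -1, "tz": 0, "yaw": 0.49},
], hand=0)

```text
clock: 0.5
position: [0.312, 0.4461, 0.2299]
tcp_rot: [-0.032, 0.999, -0.002, 0.0]
wrist_force: [-0.3, 1.1, 0.3]
grip_width: 0.0284
```

```bash
python3 - <<'E'
from h import *
f=dict(np.load('/tmp/scene.npz')); P=pts(f); g=f['img'].max(2)
s=np.zeros((480,640),bool); s[200:226,256:284]=1
m=s&(g<70)&(P[...,2]>.09); Q=P[m]; print('pad',len(Q),Q.mean(0).round(4),Q.min(0).round(3),Q.max(0).round(3))
s[:]=0; s[222:240,372:390]=1
m=s&(g<70)&(P[...,2]>.12)&(P[...,2]<.19); Q=P[m]; print('knob',len(Q),Q.mean(0).round(4),Q.min(0).round(3),Q.max(0).round(3))
m=(P[...,2]>.03)&(P[...,0]>.5)&(P[...,1]<.13); m[:,:]&=P[...,1]>-.3
for y in np.arange(-.2,.06,.03):
    q=P[m&(abs(P[...,1]-y)<.015)]; q=q[q[:,2]>.18]; print(round(y,2),len(q), q[:,0].min().round(3) if len(q) else '')
th=np.radians(3.54); R=np.array([[np.cos(th),-np.sin(th)],[np.sin(th),np.cos(th)]]); o=np.array([.5324,.134])
for n,p in dict(pad=(-50,174),pad7=(-50,189.6),knob=(-18,-152),roller=(-74,0),axis=(-50,90)).items(): print(n,(o+R@np.array(p)/1000).round(4))
q=P[195:285,275:400]; st=(q[...,:2]-o)@R
m=(q[...,2]>.205)&(q[...,2]<.225); print('posttop',st[m].mean(0),st[m].min(0),st[m].max(0),m.sum())
print(ctrl.get_obs()['position'],ctrl.get_obs()['tcp_rot'])
E
```

```text
pad 175 [0.4717 0.303  0.133 ] [-0.262 -0.136  0.113] [0.496 0.326 1.264]
knob 40 [ 0.517  -0.0043  0.1642] [ 0.507 -0.01   0.152] [0.534 0.001 0.174]
-0.2 2129 0.87
-0.17 1770 0.725
-0.14 1879 0.703
-0.11 1902 0.687
-0.08 1930 0.658
-0.05 2326 0.642
-0.02 2205 0.632
0.01 2133 0.616
0.04 2275 0.601
pad [0.4718 0.3046]
pad7 [0.4708 0.3202]
knob [ 0.5238 -0.0188]
roller [0.4585 0.1294]
axis [0.4769 0.2207]
posttop [-0.00121481 -0.00643064] [-0.0119414  -0.05215012] [0.01329148 0.0508084 ] 247
[0.31202814 0.44614138 0.22987969] [-3.21207675e-02  9.99482610e-01 -1.64244010e-03  2.66458017e-04]
```

Emit:
send_rows([
  {"tx": 0.33, "ty": -0.33, "tz": 0, "yaw": 0},
  {"tx": 0.66, "ty": -0.6, "tz": 0, "yaw": 0},
  {"tx": 1, "ty": -0.9, "tz": 0, "yaw": 0},
])

```text
clock: 0.8
position: [0.4215, 0.3467, 0.2295]
tcp_rot: [-0.032, 0.999, -0.002, 0.0]
wrist_force: [0.6, 0.8, 0.1]
grip_width: 0.0003
```

Emit:
send_rows([
  {"tx": 0.18, "ty": -0.13, "tz": -0.1, "yaw": 0},
  {"tx": 0.33, "ty": -0.27, "tz": -0.3, "yaw": 0},
  {"tx": 0.33, "ty": -0.27, "tz": -0.6, "yaw": 0},
  {"tx": 0.33, "ty": -0.27, "tz": -0.6, "yaw": 0},
])

```text
clock: 1.2
position: [0.4591, 0.3121, 0.1508]
tcp_rot: [-0.032, 0.999, -0.004, -0.005]
wrist_force: [-0.8, -0.2, -0.4]
grip_width: 0.0002
```

Emit:
send_rows([
  {"tx": 0.11, "ty": -0.04, "tz": -0.06, "yaw": 0},
  {"tx": 0.11, "ty": -0.04, "tz": -0.06, "yaw": 0},
  {"tx": 0.11, "ty": -0.04, "tz": -0.06, "yaw": 0},
])

```text
clock: 1.5
position: [0.4728, 0.3077, 0.1448]
tcp_rot: [-0.032, 0.999, -0.004, -0.004]
wrist_force: [0.8, 0.2, 0.0]
grip_width: 0.0
```

```bash
python3 - <<'E'
from h import *
print(ctrl.get_obs()['position'])
f=grab('side'); c=f['img'][170:320,240:420,::-1]; cv2.imwrite('pics/s1.png',cv2.resize(c,None,fx=4,fy=4,interpolation=cv2.INTER_CUBIC))
E
```

```text
[0.47280911 0.30772155 0.14475584]
```

View pics/s1.png

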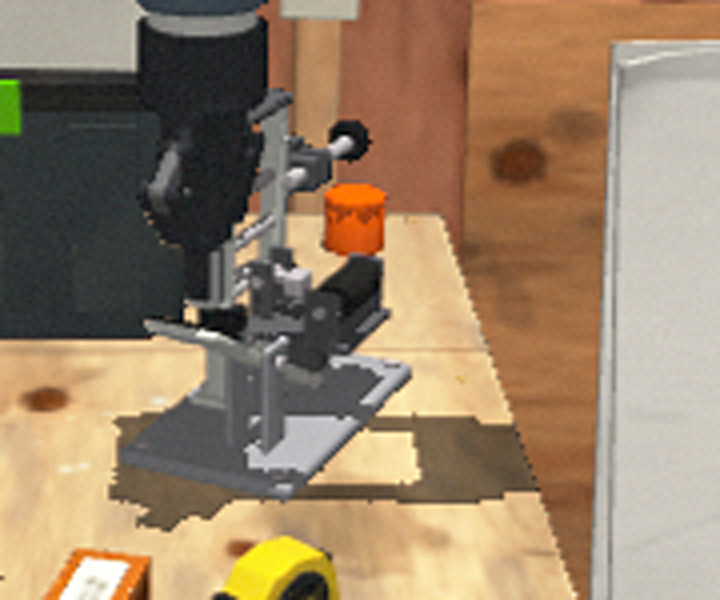

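The tip is just over the pad, at crop (215,310). I'll press along the pad's arc.

Emit:
send_rows([
  {"tx": 0, "ty": 0, "tz": -0.06, "yaw": 0},
  {"tx": 0, "ty": 0.01, "tz": -0.12, "yaw": 0},
  {"tx": 0, "ty": 0.03, "tz": -0.18, "yaw": 0},
  {"tx": 0, "ty": 0.05, "tz": -0.24, "yaw": 0},
  {"tx": 0, "ty": 0.06, "tz": -0.3, "yaw": 0},
  {"tx": 0, "ty": 0.07, "tz": -0.36, "yaw": 0},
  {"tx": 0, "ty": 0.08, "tz": -0.42, "yaw": 0},
  {"tx": 0, "ty": 0.08, "tz": -0.42, "yaw": 0},
])

```text
clock: 2.35
position: [0.4732, 0.3195, 0.0961]
tcp_rot: [-0.032, 0.999, -0.002, -0.002]
wrist_force: [0.2, 4.5, 7.4]
grip_width: -0.0001
```

```bash
cat >> h.py <<'E'
def roller():
    th=np.radians(3.54); R=np.array([[np.cos(th),-np.sin(th)],[np.sin(th),np.cos(th)]]); o=np.array([.5324,.134])
    for n in ('scene','side'):
        f=grab(n); P=pts(f); S=(P[...,:2]-o)@R
        m=(abs(S[...,0]+.074)<.006)&(abs(S[...,1])<.03)&(P[...,2]>.06)&(P[...,2]<.2)&(f['depth']>0)
        print(n,m.sum(),'roller top z',np.median(P[m][:,2]).round(4) if m.any() else None)
E
python3 - <<'E'
from h import *
f=dict(np.load('/tmp/scene.npz'))
roller(); o=ctrl.get_obs(); print(o['position'],o['wrist_force'])
E
```

```text
scene 132 roller top z 0.1316
side 91 roller top z 0.1289
[0.47328169 0.31935834 0.09666501] [-0.47080733  2.56671526  6.44525818]
```

Emit:
send_rows([
  {"tx": 0, "ty": 0, "tz": -0.05, "yaw": 0},
  {"tx": 0, "ty": 0, "tz": -0.1, "yaw": 0},
  {"tx": 0, "ty": 0.01, "tz": -0.15, "yaw": 0},
  {"tx": 0, "ty": 0.01, "tz": -0.2, "yaw": 0},
  {"tx": 0, "ty": 0.01, "tz": -0.25, "yaw": 0},
  {"tx": 0, "ty": 0.01, "tz": -0.28, "yaw": 0},
  {"tx": 0, "ty": 0.01, "tz": -0.28, "yaw": 0},
])

```text
clock: 3.15
position: [0.4733, 0.322, 0.0646]
tcp_rot: [-0.033, 0.999, -0.001, -0.001]
wrist_force: [-2.5, 1.8, 7.7]
grip_width: -0.0003
```

```bash
python3 - <<'E'
from h import *
roller(); o=ctrl.get_obs(); print(o['position'],o['wrist_force'])
f=dict(np.load('/tmp/side.npz')); c=f['img'][170:320,240:420,::-1]; cv2.imwrite('pics/s2.png',cv2.resize(c,None,fx=4,fy=4,interpolation=cv2.INTER_CUBIC))
E
```

```text
scene 137 roller top z 0.1608
side 85 roller top z 0.1577
[0.47331792 0.32203594 0.06482574] [-1.69567678  2.50834526  7.01889975]
```

View pics/s2.png

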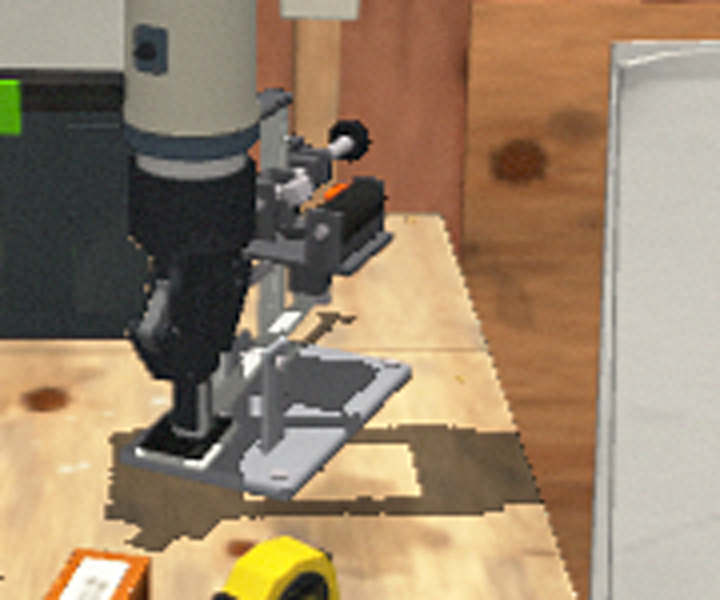

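The picture shows the pad pressed down at (185,440) and the roller raised at (360,205). By roller height the carriage is at about 0.053, by the lever model about 0.058. I'll go 6 mm lower to be safely inside the window.

Emit:
send_rows([
  {"tx": 0, "ty": 0, "tz": -0.02, "yaw": 0},
  {"tx": 0, "ty": 0, "tz": -0.04, "yaw": 0},
  {"tx": 0, "ty": 0, "tz": -0.055, "yaw": 0},
  {"tx": 0, "ty": 0, "tz": -0.055, "yaw": 0},
  {"tx": 0, "ty": 0, "tz": -0.055, "yaw": 0},
])

```text
clock: 3.75
position: [0.4734, 0.3219, 0.0599]
tcp_rot: [-0.033, 0.999, -0.001, -0.001]
wrist_force: [-1.9, -3.9, 8.9]
grip_width: 0.0
```

```bash
python3 - <<'E'
from h import *
roller(); o=ctrl.get_obs(); print(o['position'],o['wrist_force'])
E
```

```text
scene 131 roller top z 0.1647
side 85 roller top z 0.1626
[0.47336842 0.32184322 0.05992167] [-2.72657315 -3.7354605   9.34805313]
```

Emit:
send_rows([
  {"tz": 0.01},
  {"tz": 0.02},
  {"tz": 0.03},
  {"tz": 0.04},
  {"tz": 0.05},
  {"tz": 0.06},
  {"tz": 0.07},
  {"tz": 0.08},
])

```text
schema error: expected keys tx, ty, tz, yaw
```

Emit:
send_rows([
  {"tz": 0.01},
  {"tz": 0.02},
  {"tz": 0.03},
  {"tz": 0.04},
  {"tz": 0.05},
  {"tz": 0.06},
  {"tz": 0.07},
  {"tz": 0.08},
])

```text
schema error: expected keys tx, ty, tz, yaw
```

```bash
python3 - <<'E'
from h import *
roller(); o=ctrl.get_obs(); print(o['position'],o['wrist_force'])
E
```

```text
scene 143 roller top z 0.1647
side 85 roller top z 0.1621
[0.47338948 0.32185078 0.05993638] [-1.79315364 -3.41921841  8.84535463]
```

Emit:
send_rows([
  {"tx": 0, "ty": 0, "yaw": 0, "tz": 0.01},
  {"tx": 0, "ty": 0, "yaw": 0, "tz": 0.02},
  {"tx": 0, "ty": 0, "yaw": 0, "tz": 0.03},
  {"tx": 0, "ty": 0, "yaw": 0, "tz": 0.04},
  {"tx": 0, "ty": 0, "yaw": 0, "tz": 0.05},
  {"tx": 0, "ty": 0, "yaw": 0, "tz": 0.06},
  {"tx": 0, "ty": 0, "yaw": 0, "tz": 0.07},
  {"tx": 0, "ty": 0, "yaw": 0, "tz": 0.08},
])

```text
clock: 4.75
position: [0.4733, 0.3225, 0.071]
tcp_rot: [-0.033, 0.999, -0.0, -0.0]
wrist_force: [-2.6, -1.2, 7.3]
grip_width: 0.0
```

Emit:
send_rows([
  {"tx": 0, "ty": 0, "yaw": 0, "tz": 0.01},
  {"tx": 0, "ty": 0, "yaw": 0, "tz": 0.02},
  {"tx": 0, "ty": 0, "yaw": 0, "tz": 0.03},
  {"tx": 0, "ty": 0, "yaw": 0, "tz": 0.04},
  {"tx": 0, "ty": 0, "yaw": 0, "tz": 0.05},
  {"tx": 0, "ty": 0, "yaw": 0, "tz": 0.06},
  {"tx": 0, "ty": 0, "yaw": 0, "tz": 0.07},
  {"tx": 0, "ty": 0, "yaw": 0, "tz": 0.08},
])

```text
clock: 5.55
position: [0.4733, 0.3222, 0.0816]
tcp_rot: [-0.033, 0.999, -0.0, 0.0]
wrist_force: [-2.1, -4.4, 5.9]
grip_width: -0.0
```

```bash
python3 - <<'E'
from h import *
roller(); o=ctrl.get_obs(); print(o['position'],o['wrist_force'])
E
```

```text
scene 134 roller top z 0.1444
side 87 roller top z 0.1409
[0.47328068 0.32220378 0.08172525] [-1.8097023  -3.85187783  5.90633769]
```

Emit:
send_rows([
  {"tx": 0, "ty": 0, "yaw": 0, "tz": 0.005},
  {"tx": 0, "ty": 0, "yaw": 0, "tz": 0.01},
  {"tx": 0, "ty": 0, "yaw": 0, "tz": 0.015},
  {"tx": 0, "ty": 0, "yaw": 0, "tz": 0.02},
  {"tx": 0, "ty": 0, "yaw": 0, "tz": 0.025},
  {"tx": 0, "ty": 0, "yaw": 0, "tz": 0.03},
  {"tx": 0, "ty": 0, "yaw": 0, "tz": 0.035},
  {"tx": 0, "ty": 0, "yaw": 0, "tz": 0.04},
])

```text
clock: 6.45
position: [0.4733, 0.3216, 0.0874]
tcp_rot: [-0.033, 0.999, -0.001, 0.001]
wrist_force: [-0.6, -4.3, 6.1]
grip_width: -0.0
```

Emit:
send_rows([
  {"tx": 0, "ty": 0, "yaw": 0, "tz": 0.005},
  {"tx": 0, "ty": 0, "yaw": 0, "tz": 0.01},
  {"tx": 0, "ty": 0, "yaw": 0, "tz": 0.015},
  {"tx": 0, "ty": 0, "yaw": 0, "tz": 0.02},
  {"tx": 0, "ty": 0, "yaw": 0, "tz": 0.025},
  {"tx": 0, "ty": 0, "yaw": 0, "tz": 0.03},
  {"tx": 0, "ty": 0, "yaw": 0, "tz": 0.035},
  {"tx": 0, "ty": 0, "yaw": 0, "tz": 0.04},
])

```text
clock: 7.25
position: [0.4733, 0.3217, 0.092]
tcp_rot: [-0.033, 0.999, -0.001, 0.001]
wrist_force: [-0.3, -1.2, 1.0]
grip_width: -0.0004
```

```bash
python3 - <<'E'
from h import *
roller(); o=ctrl.get_obs(); print(o['position'],o['wrist_force'])
E
```

```text
scene 136 roller top z 0.1367
side 88 roller top z 0.133
[0.47326747 0.32180619 0.09199055] [-0.25136833 -1.19862132  1.09222582]
```

Force fell to about 1 N and the roller stopped descending, so it looks seated. I'll keep easing up and check that the roller holds.

Emit:
send_rows([
  {"tx": 0, "ty": 0, "yaw": 0, "tz": 0.015},
  {"tx": 0, "ty": 0, "yaw": 0, "tz": 0.03},
  {"tx": 0, "ty": 0, "yaw": 0, "tz": 0.045},
  {"tx": 0, "ty": 0, "yaw": 0, "tz": 0.06},
  {"tx": 0, "ty": -0.01, "yaw": 0, "tz": 0.075},
  {"tx": 0, "ty": -0.01, "yaw": 0, "tz": 0.09},
  {"tx": 0, "ty": -0.02, "yaw": 0, "tz": 0.105},
  {"tx": 0, "ty": -0.02, "yaw": 0, "tz": 0.12},
])

```text
clock: 8.15
position: [0.4733, 0.3193, 0.1067]
tcp_rot: [-0.033, 0.999, -0.001, 0.001]
wrist_force: [0.5, -1.4, 0.2]
grip_width: -0.0001
```

Emit:
send_rows([
  {"tx": 0, "ty": -0.01, "yaw": 0, "tz": 0.03},
  {"tx": 0, "ty": -0.02, "yaw": 0, "tz": 0.06},
  {"tx": 0, "ty": -0.03, "yaw": 0, "tz": 0.09},
  {"tx": 0, "ty": -0.04, "yaw": 0, "tz": 0.13},
  {"tx": 0, "ty": -0.05, "yaw": 0, "tz": 0.17},
  {"tx": 0, "ty": -0.06, "yaw": 0, "tz": 0.21},
  {"tx": 0, "ty": -0.07, "yaw": 0, "tz": 0.25},
  {"tx": 0, "ty": -0.08, "yaw": 0, "tz": 0.29},
])

```text
clock: 8.95
position: [0.4732, 0.3098, 0.1418]
tcp_rot: [-0.033, 0.999, -0.001, 0.001]
wrist_force: [-0.1, 0.2, 0.1]
grip_width: 0.0002
```

Emit:
send_rows([
  {"tx": 0, "ty": 0, "yaw": 0, "tz": 0.1},
  {"tx": 0, "ty": 0, "yaw": 0, "tz": 0.3},
  {"tx": 0, "ty": 0, "yaw": 0, "tz": 0.6},
  {"tx": 0, "ty": 0, "yaw": 0, "tz": 0.9},
  {"tx": 0, "ty": 0, "yaw": 0, "tz": 1},
  {"tx": 0, "ty": 0, "yaw": 0, "tz": 1},
])

```text
clock: 9.55
position: [0.4739, 0.3104, 0.2649]
tcp_rot: [-0.033, 0.999, 0.001, 0.003]
wrist_force: [0.8, -0.7, 0.2]
grip_width: 0.0006
```

```bash
python3 - <<'E'
from h import *
roller(); o=ctrl.get_obs(); print(o['position'],o['wrist_force'])
f=dict(np.load('/tmp/side.npz')); c=f['img'][170:320,240:420,::-1]; cv2.imwrite('pics/s3.png',cv2.resize(c,None,fx=4,fy=4,interpolation=cv2.INTER_CUBIC))
E
```

```text
scene 125 roller top z 0.1369
side 88 roller top z 0.1346
[0.47306729 0.30981986 0.2605957 ] [-0.26536542 -0.45737348 -0.47164149]
```

View pics/s3.png

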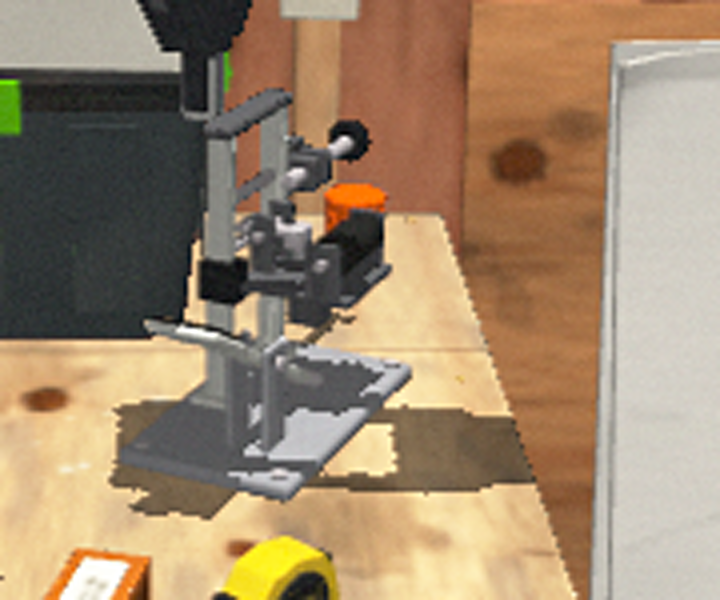

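The carriage holds (roller top 0.137, unchanged with the lever back at rest). Next I'll go over the posts to the outer side of the knob.

Emit:
send_rows([
  {"tx": 0.04, "ty": -0.3, "yaw": 0, "tz": 0.05},
  {"tx": 0.08, "ty": -0.6, "yaw": 0, "tz": 0.05},
  {"tx": 0.14, "ty": -1, "yaw": 0, "tz": 0.05},
  {"tx": 0.14, "ty": -1, "yaw": 0, "tz": 0.05},
])

```text
clock: 10.05
position: [0.4901, 0.1852, 0.2642]
tcp_rot: [-0.03, 1.0, -0.003, -0.002]
wrist_force: [-0.2, -0.3, 0.3]
grip_width: -0.0002
```

Emit:
send_rows([
  {"tx": 0.04, "ty": -0.3, "yaw": 0, "tz": 0},
  {"tx": 0.08, "ty": -0.6, "yaw": 0, "tz": 0},
  {"tx": 0.14, "ty": -1, "yaw": 0, "tz": 0},
  {"tx": 0.14, "ty": -1, "yaw": 0, "tz": 0},
])

```text
clock: 10.45
position: [0.507, 0.061, 0.2617]
tcp_rot: [-0.027, 1.0, -0.004, -0.003]
wrist_force: [-0.2, 0.8, 0.2]
grip_width: 0.0
```

Emit:
send_rows([
  {"tx": 0.04, "ty": -0.3, "yaw": 0, "tz": 0},
  {"tx": 0.08, "ty": -0.6, "yaw": 0, "tz": 0},
  {"tx": 0.14, "ty": -1, "yaw": 0, "tz": 0},
  {"tx": 0.14, "ty": -1, "yaw": 0, "tz": 0},
])

```text
clock: 10.85
position: [0.5237, -0.0626, 0.259]
tcp_rot: [-0.025, 1.0, -0.004, -0.005]
wrist_force: [0.9, -0.2, -0.8]
grip_width: 0.0002
```

Emit:
send_rows([
  {"tx": 0.03, "ty": -0.1, "yaw": 0.01, "tz": -0.2},
  {"tx": 0.03, "ty": -0.1, "yaw": 0.01, "tz": -0.5},
  {"tx": 0.03, "ty": -0.1, "yaw": 0.01, "tz": -0.8},
  {"tx": 0.03, "ty": -0.1, "yaw": 0.01, "tz": -0.92},
  {"tx": 0.03, "ty": -0.1, "yaw": 0.01, "tz": -0.92},
  {"tx": 0.03, "ty": -0.1, "yaw": 0.01, "tz": -0.92},
])

```text
clock: 11.45
position: [0.5277, -0.0738, 0.1497]
tcp_rot: [-0.029, 1.0, -0.004, -0.005]
wrist_force: [0.1, -0.6, 0.4]
grip_width: 0.0
```

```bash
python3 - <<'E'
from h import *
roller(); o=ctrl.get_obs(); print(o['position'],o['wrist_force'])
f=dict(np.load('/tmp/scene.npz')); c=f['img'][130:290,250:450,::-1]; cv2.imwrite('pics/s4.png',cv2.resize(c,None,fx=3.5,fy=3.5,interpolation=cv2.INTER_CUBIC))
E
```

```text
scene 57 roller top z 0.1373
side 83 roller top z 0.134
[ 0.52832433 -0.07432336  0.15108871] [-1.19419847  0.77013778  0.41184285]
```

View pics/s4.png

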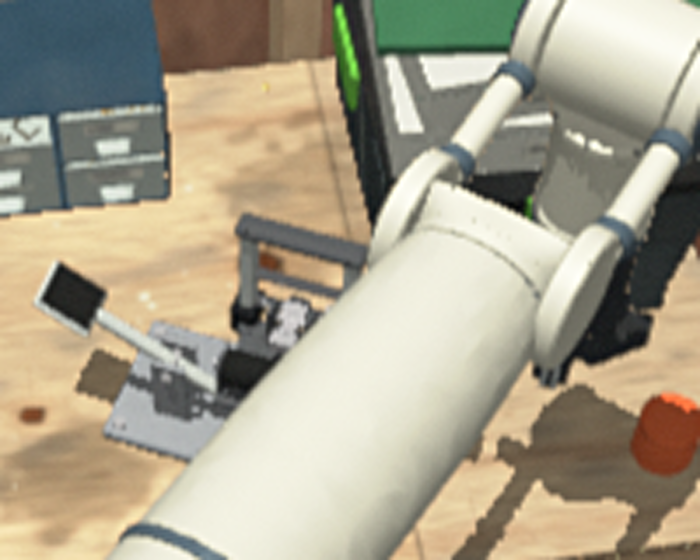

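The arm hides the knob in this view, but the pose puts the fingers in line with it (stand x -17, y -208). Now pushing along stand +y.

Emit:
send_rows([
  {"tx": 0, "ty": 0.08, "yaw": 0, "tz": 0},
  {"tx": -0.01, "ty": 0.16, "yaw": 0, "tz": 0},
  {"tx": -0.015, "ty": 0.24, "yaw": 0, "tz": 0},
  {"tx": -0.02, "ty": 0.32, "yaw": 0, "tz": 0},
  {"tx": -0.025, "ty": 0.4, "yaw": 0, "tz": 0},
  {"tx": -0.03, "ty": 0.46, "yaw": 0, "tz": 0},
  {"tx": -0.035, "ty": 0.52, "yaw": 0, "tz": 0},
  {"tx": -0.035, "ty": 0.58, "yaw": 0, "tz": 0},
])

```text
clock: 12.35
position: [0.5241, -0.0045, 0.1511]
tcp_rot: [-0.029, 1.0, -0.005, -0.004]
wrist_force: [-0.5, -2.9, 1.1]
grip_width: -0.0002
```

```bash
python3 - <<'E'
from h import *
o=ctrl.get_obs(); print(o['position'],o['wrist_force'])
f=grab('side'); c=f['img'][170:290,270:390,::-1]; cv2.imwrite('pics/s5.png',cv2.resize(c,None,fx=5,fy=5,interpolation=cv2.INTER_CUBIC))
E
```

```text
[ 0.5241042  -0.00445846  0.15113776] [-0.53707212 -2.87060967  1.12316194]
```

View pics/s5.png

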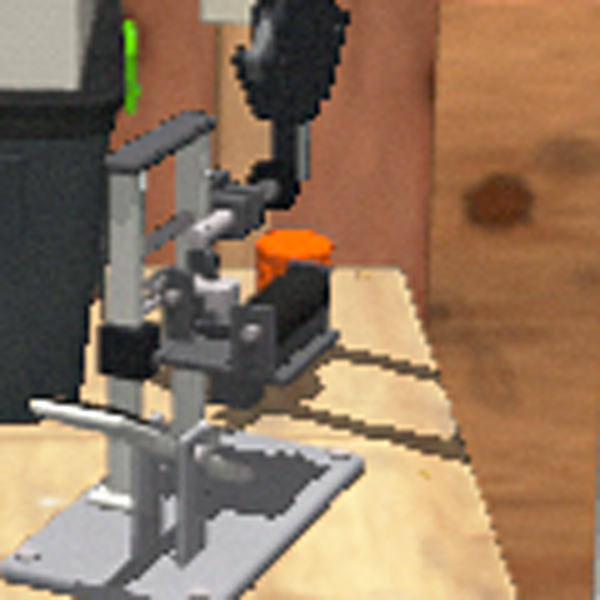

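The finger is on the knob (crop 280,185) and the bolt is moving at about 3 N. Continuing to the end stop.

Emit:
send_rows([
  {"tx": 0, "ty": 0.04, "yaw": 0, "tz": 0},
  {"tx": -0.005, "ty": 0.08, "yaw": 0, "tz": 0},
  {"tx": -0.005, "ty": 0.11, "yaw": 0, "tz": 0},
  {"tx": -0.01, "ty": 0.14, "yaw": 0, "tz": 0},
  {"tx": -0.01, "ty": 0.16, "yaw": 0, "tz": 0},
  {"tx": -0.01, "ty": 0.18, "yaw": 0, "tz": 0},
  {"tx": -0.01, "ty": 0.2, "yaw": 0, "tz": 0},
])

```text
clock: 13.1
position: [0.5227, 0.0207, 0.1511]
tcp_rot: [-0.029, 1.0, -0.004, -0.004]
wrist_force: [-0.0, -1.8, -0.1]
grip_width: 0.0002
```

Emit:
send_rows([
  {"tx": 0, "ty": 0.01, "yaw": 0, "tz": 0},
  {"tx": 0, "ty": 0.02, "yaw": 0, "tz": 0},
  {"tx": 0, "ty": 0.03, "yaw": 0, "tz": 0},
])

```text
clock: 13.4
position: [0.5226, 0.0226, 0.1512]
tcp_rot: [-0.028, 1.0, -0.006, -0.004]
wrist_force: [-0.5, -11.9, 1.6]
grip_width: -0.0002
```

Emit:
send_rows([
  {"tx": 0, "ty": 0.02, "yaw": 0, "tz": 0},
  {"tx": 0, "ty": 0.025, "yaw": 0, "tz": 0},
])

```text
clock: 13.6
position: [0.5226, 0.0226, 0.1514]
tcp_rot: [-0.027, 1.0, -0.009, -0.004]
wrist_force: [0.2, -14.0, 1.0]
grip_width: -0.0
```

Emit:
send_rows([
  {"tx": 0, "ty": -0.1, "yaw": 0, "tz": 0},
  {"tx": 0.02, "ty": -0.3, "yaw": 0, "tz": 0},
  {"tx": 0.04, "ty": -0.6, "yaw": 0, "tz": 0},
  {"tx": 0.05, "ty": -0.9, "yaw": 0, "tz": 0.2},
  {"tx": 0.05, "ty": -0.9, "yaw": 0, "tz": 0.6},
  {"tx": 0.05, "ty": -0.9, "yaw": 0, "tz": 0.9},
  {"tx": 0.05, "ty": -0.9, "yaw": 0, "tz": 0.9},
  {"tx": 0.05, "ty": -0.9, "yaw": 0, "tz": 0.9},
])

```text
clock: 14.4
position: [0.5289, -0.0854, 0.2603]
tcp_rot: [-0.027, 1.0, -0.009, -0.003]
wrist_force: [-0.1, -0.6, -0.5]
grip_width: 0.0004
```

```bash
python3 - <<'E'
from h import *
roller(); o=ctrl.get_obs(); print(o['clock'],o['position'],o['wrist_force'],abs(o['dq']).max())
f=dict(np.load('/tmp/side.npz')); P=pts(f)
th=np.radians(3.54); R=np.array([[np.cos(th),-np.sin(th)],[np.sin(th),np.cos(th)]])
S=(P[...,:2]-np.array([.5324,.134]))@R
m=(P[...,2]>.13)&(P[...,2]<.18)&(S[...,1]<-.06)&(S[...,1]>-.2)&(abs(S[...,0]+.018)<.03); q=S[m]; print('knob stand y',m.sum(),np.percentile(q[:,1],[2,50,98]))
c=f['img'][170:290,270:390,::-1]; cv2.imwrite('pics/s6.png',cv2.resize(c,None,fx=5,fy=5,interpolation=cv2.INTER_CUBIC))
E
```

```text
scene 11 roller top z 0.1386
side 85 roller top z 0.1345
14.5 [ 0.52820464 -0.08514967  0.25767753] [-0.25013447  0.11006274 -0.54835482] 0.014654058555674749
knob stand y 87 [-0.09188741 -0.07467341 -0.06129908]
```

View pics/s6.png

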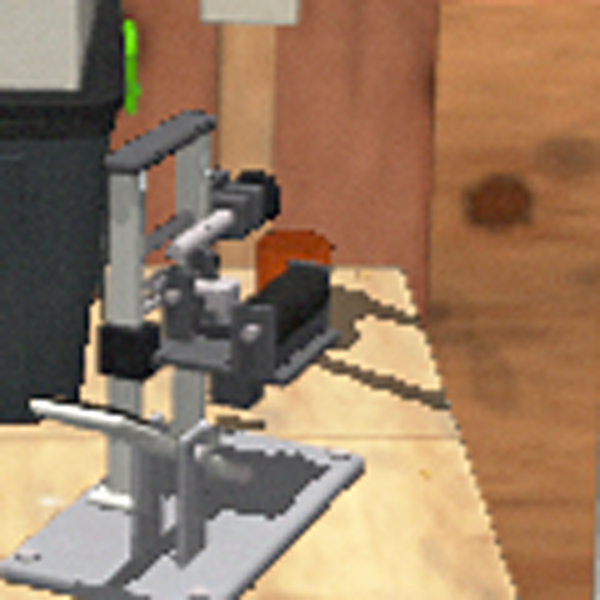

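The bolt's knob sits against its guide (265,190), with the bolt tip out over the carriage at (180,245). Pushing 14 N moved it no further. The roller height is unchanged and the robot is clear.

```bash
python3 -c "
from plant import job; print(job.close_job())"
```

```text
the job is handed in; nothing more can be done
None
```

The carriage is on the middle rung with the keeper bolt pushed home, and I handed the job in at about 14.5 s.

- **Lift and settle:** I pressed the paddle until the carriage was at about 0.062, inside the 0.052–0.072 window. I then eased it down at 6–14 mm/s until the paddle force fell from 6 N to 1 N.
- **Carriage check:** In the scene camera, the roller top stayed at 0.137–0.139 m after I let go of the lever and after the bolt went in. The side camera gave 0.133–0.135 m. Both are 2–8 mm below the 0.141 m expected from the drawing. They stayed steady, so I put this down to camera and depth bias.
- **Bolt check:** I pushed the knob until it stopped; the force rose from 2 N to 14 N with no further movement. The finger stopped where the fully home position predicts, to within about 1 mm. The last side picture shows the knob against its guide. In that picture the knob's outer edge measured 0.092 m from the stand's centre, against 0.097 m nominal.
- **Other points:** One pair of moves was refused for missing keys; the arm did not move and nothing was affected. The gripper is clear of everything. It touched only the paddle and the knob. I took no final measurement of the other items.

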